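# Load a ferrite core into the shielded test cell

## Robot

A 6-joint arm with a two-finger parallel gripper is mounted at the origin on the work surface. World frame = base frame: x ahead of the robot, y to its left, z up, the work surface at z = 0. Lengths are in m, angles in rad, forces in N, time in s.
With the tool pointing down it reaches from about 0.275 to 0.875 m from the base axis. Payload 12.5 kg.
Tool frame: the origin (TCP) lies midway between the tips of the shut fingers; the grasp point (between the pads) lies env.grip_point_offset behind it (env.grip_point_offset is the distance from the TCP to the grasp point, in m); z points along the fingers, y is the line along which they close (so a half turn about z gives the same grasp; the last joint's range is limited). The gripper opens to 85 mm and grips with 20 to 120 N. Pads are 22 mm wide; open, the fingers measure 114 mm over their backs; the gripper's body (76 mm by 85 mm) begins 54 mm behind the grasp point. The pads swing forward as they close: fully open they stand 13 mm farther back than shut.
Start: joints at [-1.222, 0.351, 1.652, -0, 1.139, -0.085], TCP at [0.231, -0.499, 0.231] pointing down, gripper open.
Joint ranges: [-2.75, 2.75], [-0.79, 2.1], [0.01, 2.65], [-1.57, 4.71], [0.07, 3.14], [-2.87, 2.87]. Speed limits (rad/s): [2.22, 2.22, 2.79, 3.14, 3.14, 3.14].

## Interface

Orientations are given as a unit quaternion [x, y, z, w].
In Python, from plant import env, imaging gives the robot as it stands. The module is installed in compiled form; this text tells all that it offers.
- The arm moves only by the shell command python3 -m handwheel 'ROWS'. ROWS is JSON, a list of rows, each an object with "xyz": the shift along the tool's x, y, z as a fraction of full scale, a list of three; "spin": the turn about the tool's z as a fraction of full scale; "gripper": the closure in counts, from 0 (fully open) to 255 (shut). In form: [{"xyz": [dx, dy, dz], "spin": spin, "gripper": gripper}, ...]. A call has 1 to 12 rows; each row shifts and turns the commanded pose from where the row before left it, along the tool's axes as they then stand; what a row does not reach is not made up. Full scale, the value 1, is 300 mm for a shift and pi/4 rad for a turn. A row lasts 1/10 s, in which the tool goes at most 50 mm and 8.59 degrees, less where a joint would pass 70% of its speed; a pose out of reach is approached as far as the arm can. A call with a number of a shift or a turn outside -1 to 1 is refused whole. A call with a gripper value outside its range is refused whole. The fingers move at their own pace and stop on an object; the grip force is fixed at half the most. Time passes only in rows, so rows that do not move let the fingers close. It gives the time, the measured TCP pose, the force, the opening and the grip force at its end, in the units of the state.
- env.read_state(): the state, without advancing time (a new reading comes with each control period).
- imaging.get_image(name): name is "scene" or "side" or "wrist"; returns the picture (420x560x3 uint8, red, green, blue); there is no depth.
- imaging.camera_params(name): a dict with "fx", "fy", "cx", "cy" (pixels), "k1" (the pictures are not rectified: a ray, as slopes to the right and down, at radius r is drawn at 1 + k1 r^2 times it, then the intrinsics apply), "camera_from_world" (4x4, takes a point from world to camera coordinates); the wrist camera has in their place "T_tool_cam" (4x4, takes a point from camera to tool coordinates, whose origin is the TCP and whose axes are the flange's). Camera axes: x right, y down, z forward; pixel columns grow to the right and rows downward; lengths in m; the calibration is good to about 2 mm. A picture is of the moment at which its call begins: read the wrist's pose just before it. camera_params takes no time and is no camera call.
- env.job_done(): hands the job in; it is judged then, once.
The state is a dict: "clock": time; "joint_positions": joint angles; "joint_velocities": joint speeds; "tau": joint torques, N m; "tool_pos": TCP position; "orientation": TCP orientation; "ft_force": force on the tool from outside, world axes, zero at the start; "wrist_torque": the same for the moment, N m; "opening": opening from 0.0 (shut) to 1.0 (fully open); "grasp_force": force on a finger pad.
Only numpy, scipy, OpenCV 4.12 (cv2) and the standard library are available. Lean on these libraries where they do the work, as an engineer would, in place of code of your own. Each camera call takes 0.05 s, during which the arm holds its last target. There are 200 camera calls.

## Task

Raise the lid of the grey test cell by its front pull bar until the folding stay on its side goes over centre and locks, so that the lid stays up by itself. Roll the dark cylindrical core along the loading block inside, without lifting it off, until it settles in the vee groove. Then push the knee of the stay back through centre (the lid lifts slightly on the way) so that it folds, let the lid come fully shut, and leave the other things where they are.

Things in the scene. Friction and masses are not known exactly. Their poses are not given: they have to be found in the camera images.
- cell: Grey steel test cell fixed to the table, open box 200 (x) x 250 (y) x 95 high, walls and floor 4 thick, its stay outside the -y wall. Origin: centre of underside; x from its front (pull bar, robot side) to its rear (hinge), z up. Inside, an aluminium loading block: flat top at z 39, x -55 to 35, y -85 to 100, with one 90-degree vee groove along x, mouth y -63 to -27, bottom z 21.
- lid (a joint): Lid angle, rad: 0 shut, grows as it opens. Steel lid (0.9 kg, 200 x 250 x 8, rubber pad under it above the vee), hinged at the cell's top rear edge, damped (0.8 N m s/rad): unsupported it sinks shut by itself in about 3 s. Stay straight, lid highest, at 1.344; locked, it rests at 1.299 (74 degrees).
- lid_hinge (a point): Point on the lid's hinge axis (the cell's y), mid-width, 100 mm behind the cell's origin and 95.5 above the table.
- pull_bar (a point): Middle of the round pull bar before the lid's front edge: steel, 12 diameter, 120 long along the cell's y, 104 clear between its end posts, 32 gap behind it. With the lid shut its centre is 238 in front of the hinge axis and 4 above it; it turns with the lid. Lifting takes 4 to 7 N. Hook it from below or pinch it from above.
- stay_knee (a joint): Knee of the stay, rad: 0 folded (lid shut), 2.768 links in line, 3.187 over centre at its stop (locked). A spring urges it to the stop: with the lid raised to within about 1 degree of 1.344 and not held down, it snaps through straight by itself and locks. Pushed back below about 2.3 it keeps folding under the lid's weight.
- knee_pin (a point): On the axis of the knee's steel pin, 14 diameter, sticking out to the cell's -y; this point is 181 mm from the cell's middle, the pin is free about 28 inwards and 16 outwards of it, then a 20 diameter head. Locked, it is 94 in front of the hinge axis and 55 above. To fold, push it rearwards and down (cell x, z about +38, -27) with about 3 N; the lid rises 2.6 degrees on the way.
- core: Dark ferrite core, a smooth-ground cylinder 40 diameter, 70 long, about 0.3 kg, slippery (friction about 0.35), lying on the block's flat top with its axis (body x) along the cell's x, at y = 10 to 50 of the cell. Origin: its centre, on its axis. It rolls about its x.
- vee_seat (a point): Where the centre of the core is once settled in the vee: x = -10, y = -45, z = 49.3 of the cell, axes as the cell's.
- mouse: Bystander: computer mouse, 100 x 58 x 30 (mm).
- meter: Bystander: hand meter, 150 x 75 x 34 (mm).
- driver: Bystander: screwdriver.
- pliers: Bystander: pliers.
- notebook: Bystander: notebook, 210 x 150 x 16 (mm).
- jar: Bystander: glass jar with a white cap, 100 diameter, 160 high (mm).
- terminator: Bystander: brass terminator plug standing inside the cell in front of the loading block, 16 diameter, 26 high (mm).
- clip: Bystander: black ferrite clip lying inside the cell behind the loading block, 26 x 36 x 22 (mm).

How it is judged:
On the way, in this order (a step that is already met when the one before it is completed fails the run):
1. The lid is up and its stay has gone over centre and locked (value of joint lid above 1.25 rad and value of joint stay_knee above 3.08 rad), for 0.3 s.
2. The core lies settled in the vee while the stay still holds the lid up (all of step 1 and y of core in the frame of vee_seat between -0.004 and 0.004 m and z of core in the frame of vee_seat between -0.004 and 0.004 m and x of core in the frame of vee_seat between -0.02 and 0.02 m and angle between the x axis of core and the x axis of cell, either way round below 0.08 rad and linear speed of core below 0.02 m/s), for 0.3 s.
3. The knee has been pushed back through centre and folds (value of joint stay_knee below 2.2 rad and contact force between the fingers and core below 0.5 N and y of core in the frame of vee_seat between -0.004 and 0.004 m and z of core in the frame of vee_seat between -0.004 and 0.004 m and x of core in the frame of vee_seat between -0.02 and 0.02 m and angle between the x axis of core and the x axis of cell, either way round below 0.08 rad), for 0.1 s.
At the end, for the whole second after the job is handed in: The lid is fully shut (under 0.03 rad) with the stay folded, and the core lies still in the vee: centre within 4 mm of the seat across and in height, within 20 mm along the groove, axis within 0.08 rad of the groove (value of joint lid below 0.03 rad and y of core in the frame of vee_seat between -0.004 and 0.004 m and z of core in the frame of vee_seat between -0.004 and 0.004 m and x of core in the frame of vee_seat between -0.02 and 0.02 m and angle between the x axis of core and the x axis of cell, either way round below 0.08 rad and linear speed of core below 0.02 m/s and angular speed of core below 0.3 rad/s); the robot touches nothing.
It fails at once if the core is lifted off the block (more than 15 mm above its rolling height) (z of core in the frame of cell above 0.074 m).
It fails at once if a bystander is moved by more than 30 mm (distance of any of mouse, meter, driver, pliers, notebook, jar, terminator, clip from where it was at the start of the episode above 0.03 m).
It also fails if it takes over 64 s, if anything falls off the work surface, if the arm or the gripper's body presses on something with over 40 N, if the wrist force passes 120 N, or if a joint passes its speed limit or range.

## Working session

There is one attempt and no reset: what is moved stays moved. The work goes in short steps, Python scripts to look and compute and a shell command to move; the robot and the scene stay as the last step left them, time stands still between calls to the robot, and variables do not carry over. Pictures are saved under pics/ and viewed, at most 10 in all, crops included, and the job is handed in when it is done.

```bash
mkdir -p pics; cat > h.py <<'E'
import numpy as np, cv2
from plant import env, imaging
from scipy.spatial.transform import Rotation as R
def snap(n,f):
    im=imaging.get_image(n); cv2.imwrite('pics/'+f,im[:,:,::-1]); return im
def cam(n):
    p=imaging.camera_params(n)
    if 'camera_from_world' in p: return p,np.array(p['camera_from_world'])
    s=env.read_state(); T=np.eye(4); T[:3,:3]=R.from_quat(s['orientation']).as_matrix(); T[:3,3]=s['tool_pos']
    return p,np.linalg.inv(T@np.array(p['T_tool_cam']))
def proj(c,P):
    p,M=c; q=M[:3,:3]@np.array(P,float)+M[:3,3]; a=q[:2]/q[2]; a=a*(1+p['k1']*(a@a)); return np.array([p['fx']*a[0]+p['cx'],p['fy']*a[1]+p['cy']])
def ray(c,uv):
    p,M=c; d=np.array([(uv[0]-p['cx'])/p['fx'],(uv[1]-p['cy'])/p['fy']]); a=d.copy()
    for _ in range(20): a=d/(1+p['k1']*(a@a))
    Ri=M[:3,:3].T; return -Ri@M[:3,3], Ri@np.array([a[0],a[1],1])
def onz(c,uv,z):
    o,d=ray(c,uv); return o+d*(z-o[2])/d[2]
def tri(c1,u1,c2,u2):
    o1,d1=ray(c1,u1);o2,d2=ray(c2,u2)
    t=np.linalg.lstsq(np.c_[d1,-d2],o2-o1,rcond=None)[0]; a=o1+t[0]*d1;b=o2+t[1]*d2
    return (a+b)/2,np.linalg.norm(a-b)
E
python3 - <<'E'
from h import *
np.set_printoptions(precision=3,suppress=True)
a=snap('scene','a.png'); b=snap('side','b.png')
for n in('scene','side'):
    c=cam(n); o,d=ray(c,(280,210)); print(n,o,d,c[0]['fx'],c[0]['k1'])
print(imaging.camera_params('wrist')); s=env.read_state(); print(s['tool_pos'],s['orientation'],env.grip_point_offset)
print(R.from_quat(s['orientation']).as_matrix())
E
```

```text
scene [ 1.098 -0.418  0.959] [-0.514  0.399 -0.759] 380.34346326621164 -0.057015022471483115
side [-0.141 -0.861  1.269] [ 0.422  0.538 -0.729] 486.86615758936506 -0.08351043671363924
{'fx': 306.07931669149457, 'fy': 306.07931669149457, 'cx': 278.72159857377665, 'cy': 204.74619438300044, 'k1': -0.021550387502532537, 'T_tool_cam': array([[-0.   , -0.953, -0.303,  0.077],
       [ 1.   , -0.   , -0.   , -0.001],
       [ 0.   , -0.303,  0.953, -0.142],
       [ 0.   ,  0.   ,  0.   ,  1.   ]])}
[ 0.231 -0.499  0.231] [ 0.977  0.215 -0.    -0.001] 0.0187
[[ 0.907  0.42  -0.   ]
 [ 0.42  -0.907  0.001]
 [ 0.    -0.001 -1.   ]]
```

View pics/a.png

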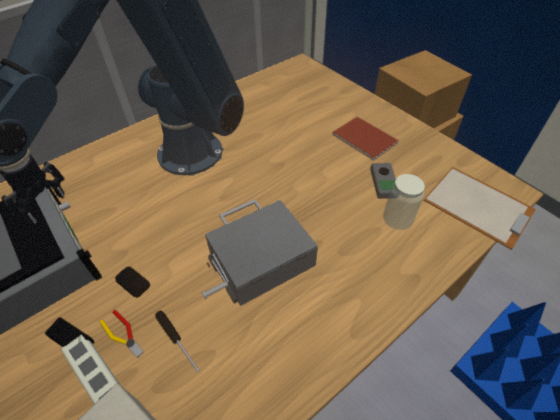

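View pics/b.png

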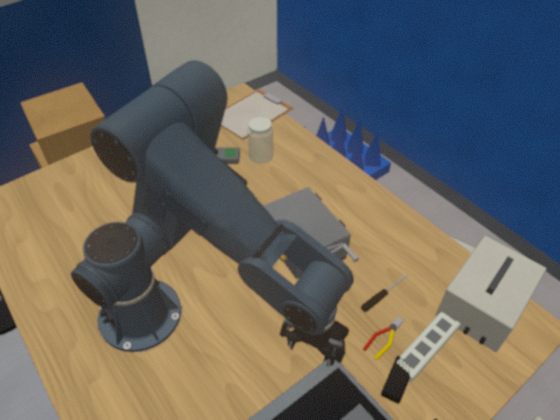

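The scene view shows the cell with lid corners at about (207,240), (289,205), (316,243) and (232,283). The pull bar is near (240,210) on the robot side, and the stay is on the -y side near (215,275). In the side view the arm hides the cell.

```bash
python3 - <<'E'
from h import *
np.set_printoptions(precision=3,suppress=True)
c=cam('scene')
P=[onz(c,u,.103) for u in[(207,240),(289,205),(316,243),(232,283)]]
print(np.array(P)); 
a=P[3]-P[0];b=P[2]-P[1];print(np.linalg.norm(a),np.linalg.norm(b),np.linalg.norm(P[1]-P[0]),np.linalg.norm(P[2]-P[3]))
print(np.mean(P,0),[np.arctan2(v[1],v[0]) for v in(a,b)],[np.arctan2(-v[0],v[1]) for v in (P[1]-P[0],P[2]-P[3])])
print('bar',onz(c,(240,211),.0995))
E
```

```text
[[ 0.475 -0.195  0.103]
 [ 0.52   0.064  0.103]
 [ 0.675  0.032  0.103]
 [ 0.632 -0.218  0.103]]
0.15867086303065642 0.1579856129955778 0.26310548117772875 0.2537272503292839
[ 0.575 -0.079  0.103] [np.float64(-0.1423742349685971), np.float64(-0.20161337707695323)] [np.float64(-0.17384438811506828), np.float64(-0.17121323763080043)]
bar [ 0.443 -0.061  0.1  ]
```

```bash
python3 -m handwheel '[{"xyz":[0.12,-0.07,-0.04],"spin":0,"gripper":0},{"xyz":[0.127,-0.078,-0.04],"spin":0,"gripper":0},{"xyz":[0.127,-0.078,-0.04],"spin":0,"gripper":0},{"xyz":[0.127,-0.078,-0.04],"spin":0,"gripper":0},{"xyz":[0.127,-0.078,-0.04],"spin":0,"gripper":0},{"xyz":[0.127,-0.078,-0.04],"spin":0,"gripper":0},{"xyz":[0.127,-0.078,-0.03],"spin":0,"gripper":0},{"xyz":[0.127,-0.078,-0.03],"spin":0,"gripper":0},{"xyz":[0.127,-0.078,-0.03],"spin":0,"gripper":0},{"xyz":[0.127,-0.078,-0.03],"spin":0,"gripper":0},{"xyz":[0.12,-0.07,-0.03],"spin":0,"gripper":0}]' 
python3 -m handwheel '[{"xyz":[0,0,0],"spin":-0.18,"gripper":100},{"xyz":[0,0,0],"spin":-0.18,"gripper":100},{"xyz":[0,0,0],"spin":-0.18,"gripper":100},{"xyz":[0,0,0],"spin":-0.18,"gripper":100},{"xyz":[0,0,0],"spin":-0.18,"gripper":100},{"xyz":[0,0,0],"spin":-0.18,"gripper":100},{"xyz":[0,0,0],"spin":-0.15,"gripper":100},{"xyz":[0,0,0],"spin":0,"gripper":100},{"xyz":[0,0,0],"spin":0,"gripper":100}]'
python3 - <<'E'
from h import *
np.set_printoptions(precision=4,suppress=True)
s=env.read_state();print(s['tool_pos'],s['orientation'],s['joint_positions'],s['opening'])
snap('wrist','c.png')
E
```

```text
clock: 1.2
tool_pos: [0.5021, -0.0935, 0.3485]
orientation: [0.977, 0.215, -0.0, -0.0]
ft_force: [0.1, -1.0, 0.5]
opening: 1.002
grasp_force: 0.0
clock: 2.1
tool_pos: [0.5014, -0.0954, 0.3481]
orientation: [0.766, 0.643, -0.0, -0.0]
ft_force: [-0.3, -0.3, 0.4]
opening: 0.608
grasp_force: 0.0
[ 0.5014 -0.0954  0.3481] [ 0.766   0.6428 -0.0001 -0.0002] [-0.2793  0.1793  1.5875  0.      1.3752 -0.1048] 0.6079723539961716
```

View pics/c.png

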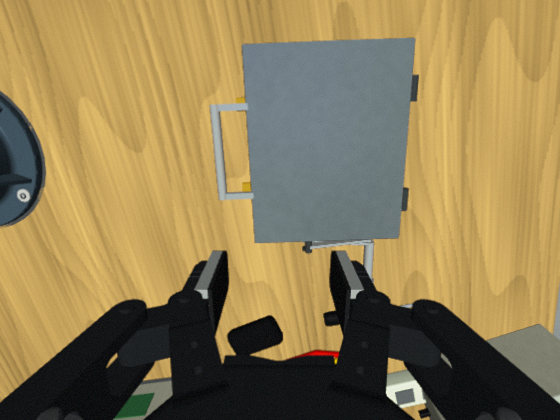

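The wrist view shows the lid with corners (245,44), (414,38), (400,238) and (255,242). The pull bar runs from (215,107) to (223,197), and the folded stay pin is at (368,245-278).

```bash
python3 - <<'E'
from h import *
np.set_printoptions(precision=4,suppress=True)
c=cam('wrist'); C=cam('scene')
W=[(255,242),(245,44),(414,38),(400,238)]
P=np.array([onz(c,u,.103) for u in W]);print(P)
for i in range(4):print(np.linalg.norm(P[i]-P[i-1]))
S=[(207,240),(289,205),(316,243),(232,283)]
for u,v in zip(W,S): print(tri(c,u,C,v))
print('yaw',[np.arctan2(v[1],v[0]) for v in(P[3]-P[0],P[2]-P[1])],[np.arctan2(-v[0],v[1]) for v in (P[1]-P[0],P[2]-P[3])])
print('centre',P.mean(0))
b=np.array([onz(c,u,.0995) for u in[(216,107),(224,197)]]);print('bar',b,b.mean(0),np.arctan2(-(b[0]-b[1])[0],(b[0]-b[1])[1]))
print('bar tri',tri(c,(220,152),C,(240,211)))
print('pin',onz(c,(369,260),.05))
E
```

```text
[[ 0.4512 -0.1872  0.103 ]
 [ 0.4883  0.0571  0.103 ]
 [ 0.6797  0.0303  0.103 ]
 [ 0.6493 -0.216   0.103 ]]
0.20014016065089155
0.247058383642799
0.1932325340155931
0.24820677448959072
(array([ 0.4524, -0.1923,  0.0808]), np.float64(0.012248118088964042))
(array([0.4915, 0.0737, 0.0676]), np.float64(0.022272827416826752))
(array([0.6775, 0.0297, 0.1082]), np.float64(1.5544199530248314e-05))
(array([ 0.642 , -0.2157,  0.1138]), np.float64(0.012309668678265108))
yaw [np.float64(-0.14442963080600799), np.float64(-0.13876095403497124)] [np.float64(-0.15070504300921106), np.float64(-0.12283165048958943)]
centre [ 0.5671 -0.0789  0.103 ]
bar [[ 0.439  -0.0043  0.0995]
 [ 0.4228 -0.1175  0.0995]] [ 0.4309 -0.0609  0.0995] -0.14147660526292066
bar tri (array([ 0.4305, -0.0577,  0.086 ]), np.float64(0.005983819907590863))
pin [ 0.6164 -0.2728  0.05  ]
```

```bash
python3 -m handwheel '[{"xyz":[0,0,0],"spin":-0.044,"gripper":166},{"xyz":[0.042,-0.125,0],"spin":0,"gripper":166},{"xyz":[0.041,-0.125,0],"spin":0,"gripper":166},{"xyz":[0,0,0.15],"spin":0,"gripper":166},{"xyz":[0,0,0.15],"spin":0,"gripper":166},{"xyz":[0,0,0.15],"spin":0,"gripper":166},{"xyz":[0,0,0.15],"spin":0,"gripper":166},{"xyz":[0,0,0],"spin":0,"gripper":166},{"xyz":[0,0,0],"spin":0,"gripper":166}]'
python3 - <<'E'
from h import *
np.set_printoptions(precision=4,suppress=True)
s=env.read_state();print(s['tool_pos'],s['orientation'],s['opening'])
c=cam('wrist');snap('wrist','d.png')
e=np.array([np.cos(-.14),np.sin(-.14)]);f=np.array([-e[1],e[0]]);b=np.array([.567,-.079])-.138*e
for t in(-.06,0,.06):print(proj(c,[*(b+t*f),.0995]))
E
```

```text
clock: 3.05
tool_pos: [0.4309, -0.0606, 0.1692]
orientation: [0.754, 0.657, -0.0, -0.0]
ft_force: [0.5, -0.0, 0.6]
opening: 0.35
grasp_force: 0.0
[ 0.4309 -0.0606  0.1692] [ 0.7541  0.6568 -0.0001 -0.0002] 0.35030127650639303
[278.3071 288.1536]
[278.4509 217.2788]
[278.6208 133.9399]
```

View pics/d.png

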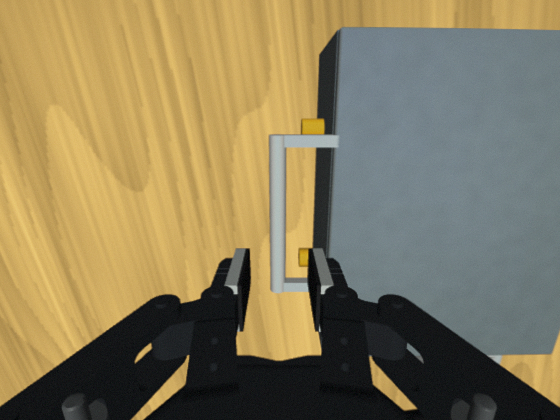

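The bar sits centred between the fingers at u≈277, from row 136 to 291, which matches the estimate. Next I descend, pinch it, and work out the arc.

```bash
python3 -m handwheel '[{"xyz":[-0.006,0,0.145],"spin":0,"gripper":166},{"xyz":[0,0,0.142],"spin":0,"gripper":166},{"xyz":[0,0,0],"spin":0,"gripper":255},{"xyz":[0,0,0],"spin":0,"gripper":255},{"xyz":[0,0,0],"spin":0,"gripper":255},{"xyz":[0,0,0],"spin":0,"gripper":255},{"xyz":[0,0,0],"spin":0,"gripper":255}]'
python3 - <<'E'
import numpy as np
p=np.linspace(0,1.344,25);x=-.238*np.cos(p)+.004*np.sin(p);z=.238*np.sin(p)+.004*np.cos(p)
for a,b in zip(np.diff(x)/.3,-np.diff(z)/.3):print('%.3f,%.3f'%(a,b))
E
```

```text
clock: 3.8
tool_pos: [0.4295, -0.0622, 0.0846]
orientation: [0.754, 0.657, -0.001, -0.001]
ft_force: [-9.5, -0.3, -2.9]
opening: 0.115
grasp_force: 58.4
0.002,-0.044
0.004,-0.044
0.007,-0.044
0.009,-0.043
0.012,-0.043
0.014,-0.042
0.017,-0.041
0.019,-0.040
0.021,-0.039
0.023,-0.038
0.025,-0.037
0.027,-0.035
0.029,-0.033
0.031,-0.032
0.033,-0.030
0.034,-0.028
0.036,-0.026
0.037,-0.024
0.039,-0.022
0.040,-0.020
0.041,-0.018
0.042,-0.015
0.043,-0.013
0.043,-0.010
```

```bash
python3 -m handwheel '[{"xyz":[0,0.002,-0.044],"spin":0,"gripper":255},{"xyz":[0,0.004,-0.044],"spin":0,"gripper":255},{"xyz":[0,0.007,-0.044],"spin":0,"gripper":255},{"xyz":[0,0.009,-0.043],"spin":0,"gripper":255},{"xyz":[0,0.012,-0.043],"spin":0,"gripper":255},{"xyz":[0,0.014,-0.042],"spin":0,"gripper":255},{"xyz":[0,0.017,-0.041],"spin":0,"gripper":255},{"xyz":[0,0.019,-0.040],"spin":0,"gripper":255},{"xyz":[0,0.021,-0.039],"spin":0,"gripper":255},{"xyz":[0,0.023,-0.038],"spin":0,"gripper":255},{"xyz":[0,0.025,-0.037],"spin":0,"gripper":255},{"xyz":[0,0.027,-0.035],"spin":0,"gripper":255}]'
```

```text
clock: 5.0
tool_pos: [0.4832, -0.0696, 0.2331]
orientation: [0.754, 0.657, -0.0, 0.0]
ft_force: [-3.5, -0.6, -5.6]
opening: 0.114
grasp_force: 58.3
```

```bash
python3 -m handwheel '[{"xyz":[0,0.029,-0.033],"spin":0,"gripper":255},{"xyz":[0,0.031,-0.032],"spin":0,"gripper":255},{"xyz":[0,0.033,-0.030],"spin":0,"gripper":255},{"xyz":[0,0.034,-0.028],"spin":0,"gripper":255},{"xyz":[0,0.036,-0.026],"spin":0,"gripper":255},{"xyz":[0,0.037,-0.024],"spin":0,"gripper":255},{"xyz":[0,0.039,-0.022],"spin":0,"gripper":255},{"xyz":[0,0.040,-0.020],"spin":0,"gripper":255},{"xyz":[0,0.041,-0.018],"spin":0,"gripper":255},{"xyz":[0,0.042,-0.015],"spin":0,"gripper":255},{"xyz":[0,0.035,-0.010],"spin":0,"gripper":255},{"xyz":[0,0,0],"spin":0,"gripper":255}]'
```

```text
clock: 6.2
tool_pos: [0.6024, -0.0861, 0.3134]
orientation: [0.754, 0.657, 0.002, 0.003]
ft_force: [-4.5, 0.0, 11.5]
opening: 0.11
grasp_force: 63.0
```

```bash
python3 - <<'E'
from h import *
a=snap('scene','e.png');b=snap('side','e2.png')
cv2.imwrite('pics/e3.png',np.hstack([cv2.resize(a[90:320,150:400],(400,368)),cv2.resize(b[90:320,200:450],(400,368))])[:,:,::-1])
E
```

```text
(no output)
```

View pics/e3.png

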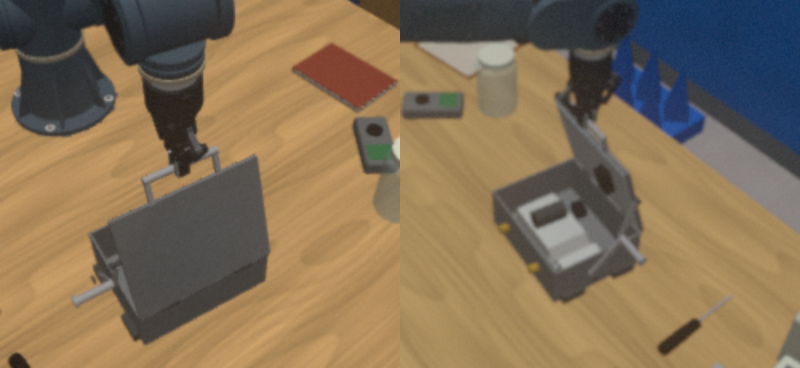

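The lid is up at roughly 74° with the bar still pinched. The stay looks close to straight, and the core lies on the block. I'll ease upward a little and read the force.

```bash
python3 -m handwheel '[{"xyz":[0,0.005,-0.006],"spin":0,"gripper":255},{"xyz":[0,0.005,-0.004],"spin":0,"gripper":255},{"xyz":[0,0,0],"spin":0,"gripper":255}]';python3 -m handwheel '[{"xyz":[0,0.01,-0.005],"spin":0,"gripper":255},{"xyz":[0,0,0],"spin":0,"gripper":255},{"xyz":[0,0,0],"spin":0,"gripper":255}]'
```

```text
clock: 6.6
tool_pos: [0.6047, -0.0864, 0.314]
orientation: [0.754, 0.657, 0.001, 0.002]
ft_force: [-5.4, -0.5, 12.7]
opening: 0.111
grasp_force: 63.1
clock: 6.9
tool_pos: [0.6077, -0.0868, 0.3148]
orientation: [0.754, 0.657, 0.001, 0.001]
ft_force: [-5.0, -1.1, 8.3]
opening: 0.108
grasp_force: 62.9
```

```bash
python3 -m handwheel '[{"xyz":[0,0.012,-0.006],"spin":0,"gripper":255},{"xyz":[0,0,0],"spin":0,"gripper":255}]';python3 -m handwheel '[{"xyz":[0,0.012,-0.003],"spin":0,"gripper":255},{"xyz":[0,0,0],"spin":0,"gripper":255},{"xyz":[0,0,0],"spin":0,"gripper":255}]'
python3 - <<'E'
from h import *
b=snap('side','f.png');a=snap('scene','f2.png')
cv2.imwrite('pics/f3.png',np.hstack([cv2.resize(a[200:300,180:280],(400,400),interpolation=2),cv2.resize(b[180:280,280:380],(400,400),interpolation=2)])[:,:,::-1])
E
```

```text
clock: 7.1
tool_pos: [0.612, -0.0874, 0.3163]
orientation: [0.754, 0.657, 0.001, 0.002]
ft_force: [-2.1, -0.2, 10.2]
opening: 0.111
grasp_force: 62.2
clock: 7.4
tool_pos: [0.6149, -0.0877, 0.3169]
orientation: [0.754, 0.657, 0.001, 0.001]
ft_force: [-6.1, -0.1, 10.6]
opening: 0.111
grasp_force: 62.2
```

View pics/f3.png

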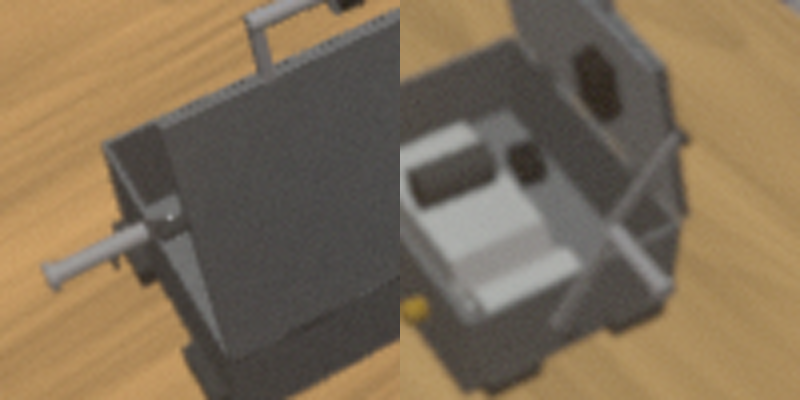

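The side crop shows the stay links almost in line. The pin head is at (447,251) in side pixels and (192,269) in scene pixels.

```bash
cat >> h.py <<'E'
YAW=-.14;E=np.array([np.cos(YAW),np.sin(YAW)]);F=np.array([-E[1],E[0]]);O=np.array([.567,-.079])
def cell(P): d=np.array(P[:2])-O; return np.array([d@E,d@F,P[2]])
def world(p): return np.array([*(O+p[0]*E+p[1]*F),p[2]])
E
python3 - <<'E'
from h import *
np.set_printoptions(precision=4,suppress=True)
S,D=cam('scene'),cam('side')
P,e=tri(S,(191.8,268.8),D,(447,251.5));print(cell(P),e)
for y in(-.153,-.181,-.203):
    p=world([.006,y,.1505]);print(y,proj(S,p),proj(D,p), (proj(S,p)-[180,200])*4,(proj(D,p)-[280,180])*4)
s=env.read_state();print(cell(s['tool_pos']),s['ft_force'])
E
```

```text
[ 0.1602 -0.3128  0.2896] 0.20724387966318614
-0.153 [207.7974 255.2026] [332.5259 240.9326] [111.1895 220.8103] [210.1036 243.7305]
-0.181 [197.6563 259.9935] [337.902  247.2834] [ 70.625 239.974] [231.6078 269.1337]
-0.203 [189.5694 263.8133] [342.2101 252.3737] [ 38.2775 255.2534] [248.8405 289.4947]
[ 0.0486 -0.002   0.3169] [-6.7518  0.0123 10.1152]
```

```bash
python3 - <<'E'
from h import *
np.set_printoptions(precision=4,suppress=True)
S,D=cam('scene'),cam('side')
P,e=tri(S,(191.8,268.8),D,(347,251));print(cell(P),e)
E
```

```text
[ 0.0218 -0.2042  0.1488] 0.001268924918444303
```

```bash
python3 -m handwheel '[{"xyz":[0,0.002,-0.012],"spin":0,"gripper":255},{"xyz":[0,0,0],"spin":0,"gripper":255}]';python3 -m handwheel '[{"xyz":[0,0.004,-0.012],"spin":0,"gripper":255},{"xyz":[0,0,0],"spin":0,"gripper":255},{"xyz":[0,0,0],"spin":0,"gripper":255}]'
```

```text
clock: 7.7
tool_pos: [0.6149, -0.0877, 0.3171]
orientation: [0.754, 0.657, -0.001, -0.001]
ft_force: [-3.0, -0.3, -8.0]
opening: 0.115
grasp_force: 60.3
clock: 8.0
tool_pos: [0.6156, -0.0878, 0.3174]
orientation: [0.754, 0.657, -0.002, -0.003]
ft_force: [0.1, -2.3, -28.0]
opening: 0.113
grasp_force: 60.0
```

```bash
python3 -m handwheel '[{"xyz":[0,0,0.01],"spin":0,"gripper":255},{"xyz":[0,0,0],"spin":0,"gripper":255},{"xyz":[0,0,0],"spin":0,"gripper":255}]'; cat > pin.py <<'E'
from h import *
np.set_printoptions(precision=4,suppress=True)
import sys
f=sys.argv[1]
a=snap('scene',f+'_a.png');b=snap('side',f+'_b.png')
q=[]
for im,ref,(u,v),w in((a,'pics/f2.png',(192,269),8),(b,'pics/f.png',(347,251),8)):
    r=cv2.imread(ref)[:,:,::-1]; t=r[v-w:v+w+1,u-w:u+w+1].copy()
    m=cv2.matchTemplate(im[v-40:v+41,u-40:u+41].copy(),t,cv2.TM_CCOEFF_NORMED);_,s,_,l=cv2.minMaxLoc(m)
    q.append((l[0]+w+u-40,l[1]+w+v-40));print(q[-1],s)
P,e=tri(cam('scene'),q[0],cam('side'),q[1]);print('pin',cell(P),e)
E
python3 pin.py g
```

```text
clock: 8.3
tool_pos: [0.6161, -0.0879, 0.3174]
orientation: [0.754, 0.657, -0.001, -0.001]
ft_force: [-4.2, -0.4, -14.6]
opening: 0.111
grasp_force: 61.4
(193, 270) 0.9479974508285522
(347, 250) 0.9708539843559265
pin [ 0.025  -0.2018  0.1475] 0.001299467861685312
```

```bash
for i in 1 2; do python3 -m handwheel '[{"xyz":[0,0,0.003],"spin":0,"gripper":255},{"xyz":[0,0,0],"spin":0,"gripper":255}]'|grep -E "pos|ft"; done; python3 pin.py g1;  python3 -m handwheel '[{"xyz":[0,0,0.002],"spin":0,"gripper":255},{"xyz":[0,0,0],"spin":0,"gripper":255}]'|grep -E "pos|ft";python3 pin.py g2
```

```text
tool_pos: [0.6162, -0.0879, 0.3174]
ft_force: [-6.2, -0.9, -9.2]
tool_pos: [0.6163, -0.0879, 0.3174]
ft_force: [-7.3, -0.2, -3.4]
(193, 270) 0.9297819137573242
(347, 250) 0.9700287580490112
pin [ 0.025  -0.2018  0.1475] 0.001299467861685312
tool_pos: [0.6164, -0.088, 0.3173]
ft_force: [-8.8, -1.2, -0.7]
(192, 271) 0.9294648766517639
(347, 250) 0.9690937399864197
pin [ 0.0254 -0.2035  0.1475] 0.004676621004012411
```

```bash
for i in 1 2 3; do python3 -m handwheel '[{"xyz":[0,-0.004,0],"spin":0,"gripper":255},{"xyz":[0,0,0],"spin":0,"gripper":255}]'|grep -E "pos|ft"; done; python3 pin.py g3
```

```text
tool_pos: [0.6156, -0.0879, 0.3172]
ft_force: [-6.0, -0.8, -2.6]
tool_pos: [0.6146, -0.0877, 0.317]
ft_force: [-4.4, -0.0, 1.5]
tool_pos: [0.6134, -0.0876, 0.3167]
ft_force: [-5.2, -1.8, 5.3]
(191, 268) 0.9583691954612732
(347, 251) 0.9700064063072205
pin [ 0.0204 -0.2055  0.1513] 0.0017458549225657922
```

```bash
python3 -m handwheel '[{"xyz":[0,0.012,-0.004],"spin":0,"gripper":255},{"xyz":[0,0,0],"spin":0,"gripper":255}]'|grep -E "pos|ft"; for i in 1 2 3; do python3 -m handwheel '[{"xyz":[0,0.006,-0.001],"spin":0,"gripper":255},{"xyz":[0,0,0],"spin":0,"gripper":255}]'|grep -E "clock|pos|ft"; done; python3 pin.py g4
```

```text
tool_pos: [0.6163, -0.0879, 0.3173]
ft_force: [-10.4, -1.8, 4.7]
clock: 10.3
tool_pos: [0.617, -0.088, 0.3174]
ft_force: [-16.2, 0.9, 6.7]
clock: 10.5
tool_pos: [0.6177, -0.0882, 0.3175]
ft_force: [-23.0, 0.5, 8.4]
clock: 10.7
tool_pos: [0.6183, -0.0882, 0.3177]
ft_force: [-31.4, 1.2, 11.0]
(193, 271) 0.919933557510376
(348, 250) 0.9630790948867798
pin [ 0.0276 -0.203   0.1473] 0.0010420570571379303
```

```bash
python3 -m handwheel '[{"xyz":[0,-0.018,0.002],"spin":0,"gripper":255},{"xyz":[0,0,0],"spin":0,"gripper":255}]'|grep -E "pos|ft"; python3 -m handwheel '[{"xyz":[0,0,0],"spin":0,"gripper":170},{"xyz":[0,0,0],"spin":0,"gripper":170},{"xyz":[0,0,0],"spin":0,"gripper":170},{"xyz":[0,0,0],"spin":0,"gripper":170}]'; python3 pin.py g5
```

```text
tool_pos: [0.6159, -0.0879, 0.3172]
ft_force: [-7.3, -1.6, 1.8]
clock: 11.4
tool_pos: [0.6168, -0.0877, 0.3171]
orientation: [0.754, 0.657, 0.0, -0.0]
ft_force: [-2.4, 1.3, -1.2]
opening: 0.339
grasp_force: 1.0
(190, 265) 0.9361721873283386
(346, 252) 0.9299001693725586
pin [ 0.014  -0.2063  0.1539] 0.005937724080817758
```

```bash
python3 -m handwheel '[{"xyz":[0,0,0],"spin":0,"gripper":150},{"xyz":[0,0,0],"spin":0,"gripper":150},{"xyz":[0,0,0],"spin":0,"gripper":150},{"xyz":[0,0,0],"spin":0,"gripper":150}]'; python3 pin.py g6; python3 - <<'E'
import cv2,numpy as np
a=cv2.imread('pics/g6_a.png');b=cv2.imread('pics/g6_b.png')
cv2.imwrite('pics/g7.png',np.hstack([cv2.resize(a[160:310,170:320],(400,400),interpolation=2),cv2.resize(b[150:300,270:420],(400,400),interpolation=2)]))
E
```

```text
clock: 11.9
tool_pos: [0.6168, -0.088, 0.3172]
orientation: [0.754, 0.657, 0.0, 0.0]
ft_force: [-0.3, 0.2, 0.6]
opening: 0.412
grasp_force: 0.0
(189, 264) 0.9176084995269775
(345, 253) 0.8858317732810974
pin [ 0.0096 -0.2074  0.1533] 0.006163215463185244
```

View pics/g7.png

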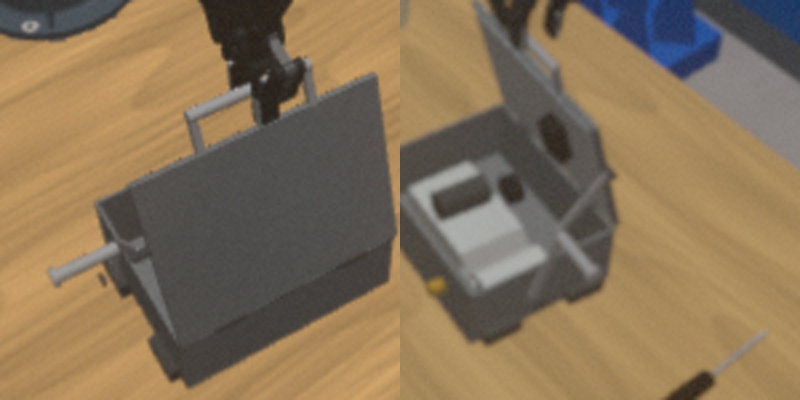

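The stay is bent over centre, the pin is at about (189,264) scene and (345,253) side, and no force acts on the tool, so it is locked. The dark core is at about (293,223) in the side view.

```bash
python3 -m handwheel '[{"xyz":[0,0,-0.1],"spin":0,"gripper":150},{"xyz":[0,0,-0.15],"spin":0,"gripper":150},{"xyz":[0,-0.1,0],"spin":0,"gripper":150},{"xyz":[0,-0.15,0],"spin":0,"gripper":150},{"xyz":[0,-0.15,0],"spin":0,"gripper":150},{"xyz":[0,-0.1,0],"spin":0,"gripper":150},{"xyz":[0,0,0],"spin":0,"gripper":150}]'
python3 - <<'E'
from h import *
np.set_printoptions(precision=4,suppress=True)
b=cv2.imread('pics/g6_b.png'); g=cv2.cvtColor(b,cv2.COLOR_BGR2GRAY)
D=cam('side');print('core side',cell(onz(D,(293,223),.065)))
c=cam('wrist');s=env.read_state();print(s['tool_pos'],cell(s['tool_pos']))
snap('wrist','k.png')
for p in([-.055,-.085,.039],[.035,-.085,.039],[-.055,100e-3,.039],[-.01,-.045,.0493],[-.1,-.125,.095],[-.1,.125,.095]):print(p,proj(c,world(p)))
E
```

```text
clock: 12.7
tool_pos: [0.4657, -0.0671, 0.3931]
orientation: [0.754, 0.657, 0.0, 0.001]
ft_force: [1.0, -0.1, 0.1]
opening: 0.411
grasp_force: 0.0
core side [-0.0179  0.0315  0.065 ]
[ 0.4657 -0.0671  0.3931] [-0.102  -0.0023  0.3931]
[-0.055, -0.085, 0.039] [306.2781 206.5165]
[0.035, -0.085, 0.039] [358.9486 206.6834]
[-0.055, 0.1, 0.039] [309.9141  91.2086]
[-0.01, -0.045, 0.0493] [335.0847 185.2545]
[-0.1, -0.125, 0.095] [279.9042 241.6446]
[-0.1, 0.125, 0.095] [280.777   68.9244]
```

View pics/k.png

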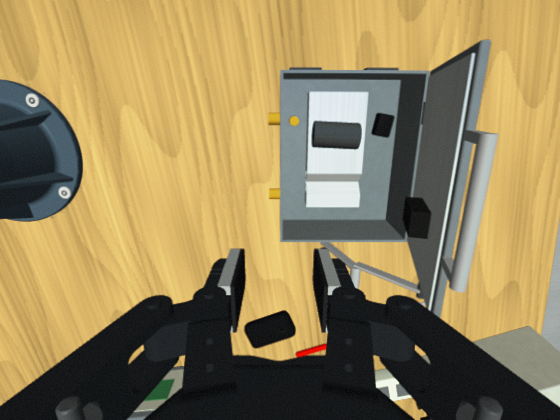

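The wrist view shows the core from (313,134) to (360,135), rows 122 to 149. The vee is around row 180, the terminator at (294,121), and the clip at (383,125).

```bash
python3 - <<'E'
from h import *
np.set_printoptions(precision=4,suppress=True)
c=cam('wrist');D=cam('side')
P,e=tri(c,(336.5,134.5),D,(293,223));print(cell(P),e)
for u in[(313,134.5),(360,135),(336.5,122),(336.5,149)]:print(cell(onz(c,u,.062)))
print('term',cell(onz(c,(294,121),.03)),'clip',cell(onz(c,(383,125),.015)))
E
```

```text
[-0.0132  0.0371  0.0573] 0.002019254587581066
[-0.0487  0.037   0.062 ]
[0.0226 0.0366 0.062 ]
[-0.0142  0.0555  0.062 ]
[-0.0118  0.0153  0.062 ]
term [-0.0763  0.0554  0.03  ] clip [0.0718 0.0492 0.015 ]
```

```bash
python3 - <<'E'
from h import *
np.set_printoptions(precision=1,suppress=True)
S=cam('scene');D=cam('side')
for h in(0,.05,.1,.15,.2,.25,.3,.35):
    p=[.6024,-.0861,.3134+h];a=(proj(S,p)-[150,90])*1.6;b=(proj(D,p)-[200,90])*1.6+[400,0];print(h,a,b)
    q=(proj(S,[.6024+.05,-.0861,.3134+h])-[150,90])*1.6; q2=(proj(S,[.6024,-.0861+.05,.3134+h])-[150,90])*1.6;print('   +50x',q,'+50y',q2)
E
```

```text
0 [179.1 170.4] [585.9 123.6]
   +50x [200.6 190.7] +50y [206.2 154.5]
0.05 [177.2 145.9] [587.3 102.8]
   +50x [199.7 166.3] +50y [205.5 129.8]
0.1 [175.2 119. ] [588.9  80.8]
   +50x [198.7 139.5] +50y [204.9 102.9]
0.15 [173.   89.5] [590.4  57.8]
   +50x [197.6 110. ] +50y [204.2  73.4]
0.2 [170.6  57. ] [592.1  33.5]
   +50x [196.4  77.4] +50y [203.4  41. ]
0.25 [167.9  21. ] [593.9   7.8]
   +50x [195.1  41.1] +50y [202.5   5.3]
0.3 [165.  -18.9] [595.7 -19.2]
   +50x [193.6   0.7] +50y [201.5 -34.2]
0.35 [161.7 -63.4] [597.6 -47.8]
   +50x [191.9 -44.7] +50y [200.5 -78.1]
```

```bash
python3 -m handwheel '[{"xyz":[0.0915,0.0635,0],"spin":0,"gripper":105},{"xyz":[0.0915,0.0635,0],"spin":0,"gripper":105},{"xyz":[0.0915,0.0635,0],"spin":0,"gripper":105},{"xyz":[0,0,0.15],"spin":0,"gripper":105},{"xyz":[0,0,0.15],"spin":0,"gripper":105},{"xyz":[0,0,0.15],"spin":0,"gripper":105},{"xyz":[0,0,0.15],"spin":0,"gripper":105},{"xyz":[0,0,0.15],"spin":0,"gripper":105},{"xyz":[0,0,0.14],"spin":0,"gripper":105},{"xyz":[0,0,0.1],"spin":0,"gripper":105},{"xyz":[0,0,0],"spin":0,"gripper":105}]'
python3 - <<'E'
from h import *
np.set_printoptions(precision=4,suppress=True)
s=env.read_state();print(cell(s['tool_pos']),s['tau'],s['joint_positions'])
D=cam('side');b=snap('side','l.png')
c=cam('wrist');w=snap('wrist','lw.png')
cv2.imwrite('pics/l2.png',np.hstack([cv2.resize(w,(400,300)),cv2.resize(b[60:300,180:500],(400,300))])[:,:,::-1])
E
```

```text
clock: 13.85
tool_pos: [0.5344, 0.0064, 0.0911]
orientation: [0.754, 0.657, -0.002, -0.003]
ft_force: [-0.2, -0.3, 0.3]
opening: 0.589
grasp_force: 0.0
[-0.0442  0.08    0.0911] [ -0.0742 -50.9687 -21.9378   0.0003  -1.0041   0.0001] [-0.0752  0.5151  1.8009  0.      0.8326  0.0613]
```

View pics/l2.png

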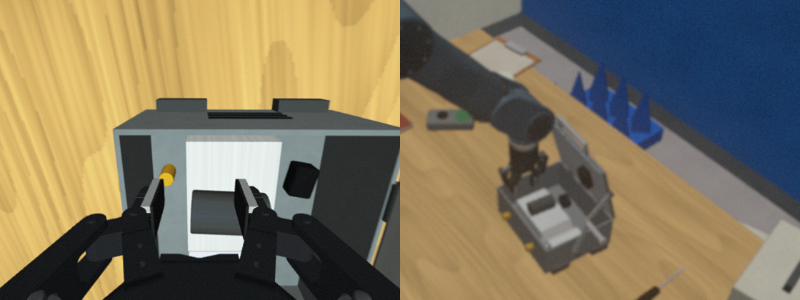

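The wrist view shows the core between and below the fingers. The side view shows the wrist clear of the lid. I'll check the prediction numerically.

```bash
python3 - <<'E'
from h import *
np.set_printoptions(precision=1,suppress=True)
c=cam('wrist');k=400/560
for n,p in(('core top front +y edge',[-.048,.0565,.059]),('core -y edge front',[-.048,.0165,.059]),('core top f',[-.048,.0365,.079]),('core top rear',[.022,.0365,.079]),('tip',[-.0442,.08,.0911]),('tip rear finger',[-.012,.08,.096]),('tip +y',[-.012,.091,.096]),('term',[-.076,.055,.03])):print(n,proj(c,world(p))*k)
E
```

```text
core top front +y edge [192.8 192.6]
core -y edge front [193.1 228.9]
core top f [192.3 224.8]
core top rear [273.4 225. ]
tip [196.5 186.3]
tip rear finger [240.8 189.7]
tip +y [241.8 175.8]
term [166.9 179.8]
```

```bash
python3 -m handwheel '[{"xyz":[0,0,0.08],"spin":0,"gripper":105},{"xyz":[0,0,0.08],"spin":0,"gripper":105},{"xyz":[-0.02,0,0],"spin":0,"gripper":105},{"xyz":[-0.02,0,0],"spin":0,"gripper":105},{"xyz":[-0.02,0,0],"spin":0,"gripper":105},{"xyz":[-0.02,0,0],"spin":0,"gripper":105},{"xyz":[-0.02,0,0],"spin":0,"gripper":105},{"xyz":[-0.02,0,0],"spin":0,"gripper":105}]'
python3 -m handwheel '[{"xyz":[-0.02,0,0],"spin":0,"gripper":105},{"xyz":[-0.02,0,0],"spin":0,"gripper":105},{"xyz":[-0.02,0,0],"spin":0,"gripper":105},{"xyz":[-0.02,0,0],"spin":0,"gripper":105},{"xyz":[-0.02,0,0],"spin":0,"gripper":105},{"xyz":[-0.02,0,0],"spin":0,"gripper":105},{"xyz":[-0.02,0,0],"spin":0,"gripper":105},{"xyz":[0,0,0],"spin":0,"gripper":105}]'
```

```text
clock: 14.75
tool_pos: [0.5311, -0.03, 0.0475]
orientation: [0.754, 0.657, 0.0, 0.0]
ft_force: [0.3, 0.4, -0.3]
opening: 0.584
grasp_force: 0.1
clock: 15.55
tool_pos: [0.5252, -0.0717, 0.0471]
orientation: [0.754, 0.657, -0.0, 0.0]
ft_force: [-0.4, 0.1, 0.2]
opening: 0.59
grasp_force: 0.0
```

```bash
python3 -m handwheel '[{"xyz":[0,0,0],"spin":0,"gripper":105},{"xyz":[0.02,0,0],"spin":0,"gripper":105},{"xyz":[0.08,0,0],"spin":0,"gripper":105},{"xyz":[0,0,-0.15],"spin":0,"gripper":105},{"xyz":[0,0,-0.15],"spin":0,"gripper":105},{"xyz":[0,0,-0.15],"spin":0,"gripper":105},{"xyz":[0,0,-0.15],"spin":0,"gripper":105},{"xyz":[0,0,-0.15],"spin":0,"gripper":105},{"xyz":[0,0,-0.15],"spin":0,"gripper":105},{"xyz":[0,-0.1,-0.1],"spin":0,"gripper":105},{"xyz":[0,-0.1,0],"spin":0,"gripper":105}]'
python3 - <<'E'
from h import *
np.set_printoptions(precision=4,suppress=True)
c=cam('wrist');w=snap('wrist','m.png')
g=cv2.cvtColor(w,cv2.COLOR_RGB2GRAY)
for y in(.0365,-.045):
    u,v=proj(c,world([-.0132,y,.0593 if y>0 else .0493])).round().astype(int);print(y,(u,v),g[v-16:v+17:4,u])
# dark blob near the block
x0,y0=proj(c,world([-.06,.1,.039])).astype(int);x1,y1=proj(c,world([.04,-.085,.039])).astype(int)
m=(g[y0:y1,x0:x1]<90).astype(np.uint8)
n,l,st,ce=cv2.connectedComponentsWithStats(m)
for i in range(1,n):
    if st[i,4]>60:
        a=st[i];q=ce[i]+[x0,y0];r=cv2.minAreaRect(np.argwhere(l==i)[:,::-1].astype(np.float32));print(a[:4]+[x0,y0,0,0],a[4],cell(onz(c,q,.053)),r)
E
python3 pin.py n
```

```text
clock: 16.65
tool_pos: [0.4705, -0.0326, 0.3509]
orientation: [0.753, 0.657, 0.002, 0.003]
ft_force: [0.2, 0.5, 0.0]
opening: 0.589
grasp_force: 0.0
0.0365 (np.int64(340), np.int64(162)) [229 229 232 230 230 230 229 228 228]
-0.045 (np.int64(335), np.int64(214)) [226  55  68  74  76  72  63  82 231]
[307 202  45  25] 1092 [-0.0234 -0.0437  0.053 ] ((22.0, 99.0), (24.0, 44.0), 90.0)
(189, 264) 0.9203469157218933
(345, 253) 0.8861569762229919
pin [ 0.0096 -0.2074  0.1533] 0.006163215463185244
```

```bash
python3 -m handwheel '[{"xyz":[0,0,0],"spin":0,"gripper":105},{"xyz":[0,0,0],"spin":0,"gripper":105}]' | grep pos
python3 - <<'E'
from h import *
np.set_printoptions(precision=4,suppress=True)
c=cam('wrist');w=snap('wrist','o.png')
g=cv2.cvtColor(w,cv2.COLOR_RGB2GRAY)
u,v=proj(c,world([-.0132,-.045,.0493])).round().astype(int)
print(u,v,g[v,u-60:u+60:3])
m=(g<105).astype(np.uint8);n,l,st,ce=cv2.connectedComponentsWithStats(m);i=l[v,u];print(st[i],ce[i])
for q in((st[i,0],ce[i,1]),(st[i,0]+st[i,2],ce[i,1])):print(cell(onz(c,q,.055)))
for p in([-.1,-.125,.095],[-.1,.125,.095]):print(proj(c,world(p)))
E
```

```text
tool_pos: [0.4705, -0.033, 0.3466]
337 215 [194 143 137 134 138 139 137 137 136 134 151  57  73  74  75  75  72  72
  78  77  76  75  75  76  75  74  74  77 231 192 131 134 132 130 129 130
 129 129 128 130]
[ 310  202   49   26 1217] [334.0074 214.8102]
[-0.0557 -0.0433  0.055 ]
[ 0.0181 -0.043   0.055 ]
[280.2804 276.5743]
[281.3665  94.8973]
```

View pics/o.png

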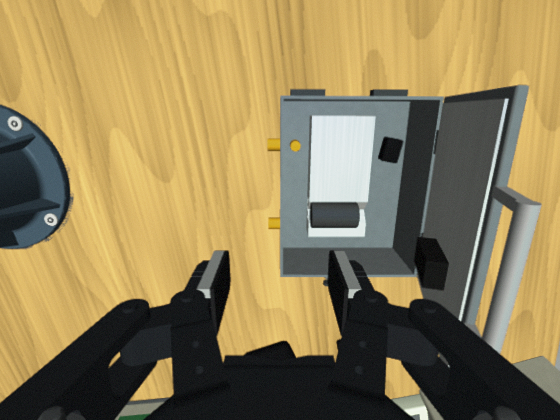

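The core lies in the vee, spanning (310-359, 202-228), about 9 mm off along the groove, which is within tolerance. The terminator and clip have not moved. Now the knee: I'll move to the -y side and spin 90°.

```bash
python3 -m handwheel '[{"xyz":[-0.144,0,0],"spin":0,"gripper":0},{"xyz":[-0.144,0,0],"spin":0,"gripper":0},{"xyz":[-0.144,0,0],"spin":0,"gripper":0},{"xyz":[-0.144,0,0],"spin":0,"gripper":0},{"xyz":[-0.144,0,0],"spin":0,"gripper":0},{"xyz":[-0.144,0,0],"spin":0,"gripper":0},{"xyz":[0,0,0],"spin":0.18,"gripper":0},{"xyz":[0,0,0],"spin":0.18,"gripper":0},{"xyz":[0,0,0],"spin":0.18,"gripper":0},{"xyz":[0,0,0],"spin":0.18,"gripper":0},{"xyz":[0,0,0],"spin":0.18,"gripper":0},{"xyz":[0,0,0],"spin":0.18,"gripper":0}]'
python3 -m handwheel '[{"xyz":[0,0,0],"spin":0.184,"gripper":0},{"xyz":[0,0,0],"spin":0.184,"gripper":0},{"xyz":[0,0,0],"spin":0.184,"gripper":0},{"xyz":[0,0,0],"spin":0.184,"gripper":0},{"xyz":[0,0,0],"spin":0.184,"gripper":0},{"xyz":[0,0,0],"spin":0,"gripper":0}]'
python3 - <<'E'
from h import *
np.set_printoptions(precision=4,suppress=True)
s=env.read_state();q=R.from_quat(s['orientation']).as_matrix();print(cell(s['tool_pos']),np.arctan2(q[1,0],q[0,0]),s['opening'])
E
```

```text
clock: 18.25
tool_pos: [0.435, -0.2902, 0.3465]
orientation: [0.958, 0.286, -0.0, -0.0]
ft_force: [0.1, 0.7, -0.1]
opening: 1.002
grasp_force: 0.0
clock: 18.85
tool_pos: [0.435, -0.2901, 0.3465]
orientation: [0.998, -0.069, -0.0, -0.0]
ft_force: [0.1, 0.6, 0.8]
opening: 1.005
grasp_force: 0.0
[-0.1013 -0.2275  0.3465] -0.13863133082606646 1.0049827967213014
```

```bash
python3 -m handwheel '[{"xyz":[0.118,0,0],"spin":0,"gripper":0},{"xyz":[0.118,0,0],"spin":0,"gripper":0},{"xyz":[0,0,0.148],"spin":0,"gripper":0},{"xyz":[0,0,0.148],"spin":0,"gripper":0},{"xyz":[0,0,0.148],"spin":0,"gripper":0},{"xyz":[0,0,0.148],"spin":0,"gripper":0},{"xyz":[0,0,0.148],"spin":0,"gripper":0},{"xyz":[0,0,0],"spin":0,"gripper":0},{"xyz":[0,0,0],"spin":0,"gripper":0}]'
for i in 1 2 3 4; do python3 -m handwheel '[{"xyz":[0.015,0,0],"spin":0,"gripper":0},{"xyz":[0,0,0],"spin":0,"gripper":0}]'|grep -E "pos|ft"; done; python3 pin.py p
```

```text
clock: 19.75
tool_pos: [0.5052, -0.2998, 0.1257]
orientation: [0.998, -0.067, -0.0, -0.0]
ft_force: [-0.9, 0.3, -0.3]
opening: 0.999
grasp_force: 0.0
tool_pos: [0.5108, -0.301, 0.1275]
ft_force: [0.0, -0.3, 0.9]
tool_pos: [0.5145, -0.301, 0.126]
ft_force: [-0.7, 0.1, -0.3]
tool_pos: [0.5187, -0.3015, 0.1253]
ft_force: [-0.5, -0.4, 0.3]
tool_pos: [0.5231, -0.3021, 0.1251]
ft_force: [0.2, 0.6, 0.6]
(189, 264) 0.7033923268318176
(357, 240) 0.7193933129310608
pin [ 0.042  -0.2117  0.1985] 0.008636208707635826
```

```bash
for i in 1 2 3; do python3 -m handwheel '[{"xyz":[0.018,0,0.013],"spin":0,"gripper":0},{"xyz":[0.018,0,0.013],"spin":0,"gripper":0}]'|grep -E "pos|ft"; done; python3 pin.py p1
```

```text
tool_pos: [0.5335, -0.3035, 0.117]
ft_force: [-1.5, 0.1, 0.6]
tool_pos: [0.5445, -0.3049, 0.1089]
ft_force: [-1.3, 0.2, 0.4]
tool_pos: [0.5551, -0.3064, 0.1012]
ft_force: [-3.0, 0.3, -0.5]
(195, 278) 0.7611111402511597
(366, 241) 0.7084121108055115
pin [ 0.0733 -0.2146  0.1794] 0.012088887891740325
```

```bash
for i in 1 2 3; do python3 -m handwheel '[{"xyz":[0.018,0,0.013],"spin":0,"gripper":0},{"xyz":[0.018,0,0.013],"spin":0,"gripper":0}]'|grep -E "pos|ft"; done; python3 pin.py p2; python3 - <<'E'
from h import *
a=cv2.imread('pics/n_b.png');b=cv2.imread('pics/p2_b.png')
print(cv2.absdiff(a,b)[90:200,300:420].mean())
E
```

```text
tool_pos: [0.5642, -0.3075, 0.093]
ft_force: [-13.0, 0.7, -1.4]
tool_pos: [0.5716, -0.3084, 0.0837]
ft_force: [-31.6, 2.2, 1.0]
tool_pos: [0.5773, -0.3089, 0.0742]
ft_force: [-61.1, 3.9, 9.5]
(201, 290) 0.6736310720443726
(372, 243) 0.7144438624382019
pin [ 0.0973 -0.2148  0.1571] 0.014999692633206337
14.757020202020202
```

```bash
python3 -m handwheel '[{"xyz":[-0.03,0,0],"spin":0,"gripper":0},{"xyz":[-0.02,0,0],"spin":0,"gripper":0},{"xyz":[0,0,0],"spin":0,"gripper":0}]'
python3 - <<'E'
from h import *
np.set_printoptions(precision=4,suppress=True)
s=env.read_state();print(cell(s['tool_pos']),s['tau'])
snap('side','q_b.png');snap('scene','q_a.png');snap('wrist','q_w.png')
# where lid bar / lid top is: compare with locked image n
for k in 'ab':
    a=cv2.imread(f'pics/n_{k}.png',0);b=cv2.imread(f'pics/q_{k}.png',0)
    print(k)
    # bar left post corner & lid top corner, template shift from locked
    c=cam('scene' if k=='a' else 'side')
    for p in([.050,-.125,.282],[.045,.125,.295],[.040,.06,.326],[.040,-.06,.326]):
        u,v=proj(c,world(p)).round().astype(int);w=9
        t=a[v-w:v+w+1,u-w:u+w+1];r=b[v-45:v+46,u-45:u+46]
        m=cv2.matchTemplate(r,t,cv2.TM_CCOEFF_NORMED);_,sc,_,l=cv2.minMaxLoc(m);print(p,(u,v),'shift',l[0]+w-45,l[1]+w-45,round(sc,2))
E
```

```text
clock: 22.35
tool_pos: [0.5722, -0.309, 0.0789]
orientation: [0.998, -0.068, 0.001, 0.0]
ft_force: [1.3, 0.4, -0.4]
opening: 1.0
grasp_force: 0.0
[ 0.0372 -0.227   0.0789] [ -0.3773 -65.55   -24.5761  -0.0244  -0.0584  -0.0567]
a
[0.05, -0.125, 0.282] (np.int64(218), np.int64(231)) shift -4 -10 0.96
[0.045, 0.125, 0.295] (np.int64(310), np.int64(184)) shift -28 3 0.9
[0.04, 0.06, 0.326] (np.int64(286), np.int64(184)) shift -4 6 0.68
[0.04, -0.06, 0.326] (np.int64(240), np.int64(204)) shift -22 1 0.57
b
[0.05, -0.125, 0.282] (np.int64(343), np.int64(199)) shift 31 -11 0.89
[0.045, 0.125, 0.295] (np.int64(296), np.int64(147)) shift -36 13 0.74
[0.04, 0.06, 0.326] (np.int64(306), np.int64(152)) shift -8 -11 0.82
[0.04, -0.06, 0.326] (np.int64(329), np.int64(175)) shift -28 -33 0.87
```

```bash
python3 - <<'E'
from h import *
np.set_printoptions(precision=3,suppress=True)
H=np.array([.1,.0955])
def bar(phi,y,r=.238,h=.004): return world([.1-r*np.cos(phi)+h*np.sin(phi),y,.0955+r*np.sin(phi)+h*np.cos(phi)])
S,D=cam('scene'),cam('side')
for f in('n','p1','p2','q'):
  out=[]
  for k,c in(('a',S),('b',D)):
    g=cv2.imread(f'pics/{f}_{k}.png',0).astype(float);g=cv2.GaussianBlur(g,(0,0),1)
    # score: contrast across lid front edge & side edges for each phi
    best=[]
    for phi in np.arange(0,1.4,.02):
        v=[]
        for y in np.linspace(-.11,.11,23):
            p=proj(c,bar(phi,y,.203,.004));q=proj(c,bar(phi,y,.195,.004))
            if 1<p[0]<558 and 1<p[1]<418: v.append(abs(g[int(p[1]),int(p[0])]-g[int(q[1]),int(q[0])]))
        best.append(np.median(v) if v else 0)
    b=np.array(best);i=b.argsort()[::-1][:4];out.append([(round(.02*j,2),round(b[j],1)) for j in i])
  print(f,out)
E
```

```text
n [[(np.float64(1.3), np.float64(36.9)), (np.float64(1.32), np.float64(33.5)), (np.float64(1.28), np.float64(30.1)), (np.float64(0.94), np.float64(28.5))], [(np.float64(0.16), np.float64(32.1)), (np.float64(0.14), np.float64(30.2)), (np.float64(0.12), np.float64(25.8)), (np.float64(0.18), np.float64(19.9))]]
p1 [[(np.float64(1.32), np.float64(38.8)), (np.float64(1.3), np.float64(35.6)), (np.float64(1.34), np.float64(33.4)), (np.float64(0.98), np.float64(29.1))], [(np.float64(0.16), np.float64(34.1)), (np.float64(0.14), np.float64(31.6)), (np.float64(0.12), np.float64(26.9)), (np.float64(0.18), np.float64(20.7))]]
p2 [[(np.float64(0.7), np.float64(32.6)), (np.float64(0.78), np.float64(32.1)), (np.float64(0.76), np.float64(32.1)), (np.float64(0.64), np.float64(31.8))], [(np.float64(0.16), np.float64(34.2)), (np.float64(0.14), np.float64(31.6)), (np.float64(0.12), np.float64(27.0)), (np.float64(0.18), np.float64(20.8))]]
q [[(np.float64(1.08), np.float64(21.4)), (np.float64(1.1), np.float64(19.8)), (np.float64(0.26), np.float64(19.1)), (np.float64(1.06), np.float64(18.9))], [(np.float64(0.16), np.float64(25.9)), (np.float64(0.14), np.float64(20.9)), (np.float64(0.12), np.float64(20.9)), (np.float64(0.28), np.float64(20.7))]]
```

```bash
python3 -m handwheel '[{"xyz":[-0.1,0,0],"spin":0,"gripper":0},{"xyz":[-0.1,0,0],"spin":0,"gripper":0},{"xyz":[0,0.15,0],"spin":0,"gripper":0},{"xyz":[0,0.15,0],"spin":0,"gripper":0},{"xyz":[0,0,-0.15],"spin":0,"gripper":0},{"xyz":[0,0,-0.15],"spin":0,"gripper":0},{"xyz":[0,0,-0.15],"spin":0,"gripper":0},{"xyz":[0,0,-0.15],"spin":0,"gripper":0},{"xyz":[0,0,-0.15],"spin":0,"gripper":0},{"xyz":[0,0,0],"spin":0,"gripper":0}]'
cat > lid.py <<'E'
from h import *
import sys
def bar(phi,y,r,h=.004): return world([.1-r*np.cos(phi)+h*np.sin(phi),y,.0955+r*np.sin(phi)+h*np.cos(phi)])
c=cam('scene');g=cv2.GaussianBlur(cv2.cvtColor(snap('scene',sys.argv[1]),cv2.COLOR_RGB2GRAY).astype(float),(0,0),1)
b=[np.median([abs(g[int(p[1]),int(p[0])]-g[int(q[1]),int(q[0])]) for y in np.linspace(-.11,.11,23) for p,q in[(proj(c,bar(f,y,.203)),proj(c,bar(f,y,.195)))]]) for f in np.arange(0,1.4,.02)]
i=np.argsort(b)[::-1][:5];print([(round(.02*j,2),round(b[j],1)) for j in i], env.read_state()['clock'])
a=cv2.imread('pics/a.png',0)[195:300,195:325].astype(float);print('diff to shut',np.abs(a-cv2.cvtColor(cv2.imread('pics/'+sys.argv[1]),cv2.COLOR_BGR2GRAY)[195:300,195:325]).mean())
E
python3 lid.py r1.png; python3 -m handwheel '[{"xyz":[0,0,0],"spin":0,"gripper":0},{"xyz":[0,0,0],"spin":0,"gripper":0},{"xyz":[0,0,0],"spin":0,"gripper":0},{"xyz":[0,0,0],"spin":0,"gripper":0},{"xyz":[0,0,0],"spin":0,"gripper":0},{"xyz":[0,0,0],"spin":0,"gripper":0},{"xyz":[0,0,0],"spin":0,"gripper":0},{"xyz":[0,0,0],"spin":0,"gripper":0},{"xyz":[0,0,0],"spin":0,"gripper":0},{"xyz":[0,0,0],"spin":0,"gripper":0}]'|head -1; python3 lid.py r2.png
```

```text
clock: 23.5
tool_pos: [0.5022, -0.3911, 0.3107]
orientation: [0.998, -0.068, 0.005, 0.004]
ft_force: [1.0, -0.8, -0.5]
opening: 1.0
grasp_force: 0.0
[(np.float64(1.28), np.float64(18.6)), (np.float64(0.02), np.float64(17.6)), (np.float64(0.0), np.float64(17.1)), (np.float64(1.3), np.float64(16.3)), (np.float64(1.26), np.float64(14.6))] 23.55
diff to shut 5.206080586080586
clock: 24.55
[(np.float64(1.28), np.float64(18.6)), (np.float64(0.02), np.float64(18.0)), (np.float64(0.0), np.float64(17.2)), (np.float64(1.3), np.float64(16.2)), (np.float64(1.26), np.float64(14.6))] 24.6
diff to shut 5.531135531135531
```

```bash
python3 - <<'E'
from h import *
a=cv2.imread('pics/a.png',0);b=cv2.imread('pics/r2.png',0)
for n,(u,v),w in(('bar',(240,210),14),('front-y corner',(207,240),9),('rear -y',(232,283),9),('front+y',(289,205),9),('rear+y',(316,243),9),('pin',(205,293),9),('ref driver',(167,325),14),('mouse',(132,281),14),('plier',(125,330),14)):
    t=a[v-w:v+w+1,u-w:u+w+1].astype(np.float32);r=b[v-w:v+w+1,u-w:u+w+1].astype(np.float32)
    s,q=cv2.phaseCorrelate(t,r,cv2.createHanningWindow((2*w+1,2*w+1),cv2.CV_32F));print(n,np.round(s,2),round(q,2),'meandiff',round(float(abs(t-r).mean()),1))
E
```

```text
bar [-0.19  0.04] 1.09 meandiff 5.6
front-y corner [-0.17  0.08] 1.08 meandiff 5.0
rear -y [-0.23 -0.12] 0.98 meandiff 4.2
front+y [0.22 0.18] 1.11 meandiff 5.7
rear+y [-0.04 -0.15] 0.99 meandiff 5.0
pin [-0.15 -0.18] 1.07 meandiff 5.9
ref driver [-0.01  0.12] 0.97 meandiff 4.8
mouse [-0.24  0.18] 1.09 meandiff 3.9
plier [0.05 0.01] 0.92 meandiff 5.2
```

The lid, bar and pin are back at their shut positions to within 0.25 px, and the mouse, driver and pliers have not moved. The robot is clear of everything.

```bash
python3 -c "
from plant import env
print(env.job_done())"
```

```text
the job is handed in; nothing more can be done
None
```

I handed the job in at about 24.6 s: the stay locked, the core settled in the vee about 9 mm off the seat along the groove, and the lid is shut again. The last look at the core was before the lid closed. The push on the knee peaked at about 61 N instead of the expected 3 N.

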